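Snap the lid onto the dish of olives, then shut its vent

TASK

Shut the white lid on the round glass dish of olives: press down round its rim, section by section, until all six sections have clicked down flat, with the little vent flap in the middle still up so that the trapped air gets out, and only then press the vent flap down until it lies flat and shut. Use light presses from above only: leave the dish standing where it is, pick nothing up, and do not disturb the other things on the ledge.

Things in the scene. Friction and masses are not known exactly. Their poses are not given: they have to be found in the camera images.
- dish: Round clear glass dish of olives with a white plastic press-on lid lying in place on it; about 0.9 kg in all, free on the ledge, at any yaw. Origin: centre of its underside, z up. Foot 116 mm across, glass 148 mm at its rim, lid 165 mm. The middles of lid sections 1 to 6 point along 30, 90, 150, 210, 270 and 330 degrees from the dish's x axis (counter-clockwise from above).
- lid_middle (a point): Centre of the lid's flat, fixed hexagonal middle, on its top, 62 mm above the ledge, on the dish's axis. The hexagon is 88 mm across flats. Round it lie six rim sections of 60 degrees each, parted by narrow slots, each folding on a straight crease 44 mm from the axis.
- rim1 (a point): Point on top of the raised rim bead in the middle of lid section 1, 72 mm from the dish's axis; moves with the section: about 72 mm above the ledge while it stands proud, 66 mm once clicked down (the outer edge 74 and 66 mm). The bead's top is 9 mm wide and about 70 mm long round the rim; press anywhere on it. x outwards, y along the rim, z out of the top.
- rim2 (a point): Point on top of the raised rim bead in the middle of lid section 2, 72 mm from the dish's axis; moves with the section: about 72 mm above the ledge while it stands proud, 66 mm once clicked down (the outer edge 74 and 66 mm). The bead's top is 9 mm wide and about 70 mm long round the rim; press anywhere on it. x outwards, y along the rim, z out of the top.
- rim3 (a point): Point on top of the raised rim bead in the middle of lid section 3, 72 mm from the dish's axis; moves with the section: about 72 mm above the ledge while it stands proud, 66 mm once clicked down (the outer edge 74 and 66 mm). The bead's top is 9 mm wide and about 70 mm long round the rim; press anywhere on it. x outwards, y along the rim, z out of the top.
- rim4 (a point): Point on top of the raised rim bead in the middle of lid section 4, 72 mm from the dish's axis; moves with the section: about 72 mm above the ledge while it stands proud, 66 mm once clicked down (the outer edge 74 and 66 mm). The bead's top is 9 mm wide and about 70 mm long round the rim; press anywhere on it. x outwards, y along the rim, z out of the top.
- rim5 (a point): Point on top of the raised rim bead in the middle of lid section 5, 72 mm from the dish's axis; moves with the section: about 72 mm above the ledge while it stands proud, 66 mm once clicked down (the outer edge 74 and 66 mm). The bead's top is 9 mm wide and about 70 mm long round the rim; press anywhere on it. x outwards, y along the rim, z out of the top.
- rim6 (a point): Point on top of the raised rim bead in the middle of lid section 6, 72 mm from the dish's axis; moves with the section: about 72 mm above the ledge while it stands proud, 66 mm once clicked down (the outer edge 74 and 66 mm). The bead's top is 9 mm wide and about 70 mm long round the rim; press anywhere on it. x outwards, y along the rim, z out of the top.
- section1 (a joint): Fold of lid section 1, rad: 0 standing proud, 0.22 clicked fully down on a hard stop. Let go before half way it springs up; past half way it snaps down by itself. The click takes about 6 N at the rim point. Proud at the start. Pressing a section that is down does no harm.
- section2 (a joint): Fold of lid section 2, rad: 0 standing proud, 0.22 clicked fully down on a hard stop. Let go before half way it springs up; past half way it snaps down by itself. The click takes about 6 N at the rim point. Proud at the start. Pressing a section that is down does no harm.
- section3 (a joint): Fold of lid section 3, rad: 0 standing proud, 0.22 clicked fully down on a hard stop. Let go before half way it springs up; past half way it snaps down by itself. The click takes about 6 N at the rim point. Proud at the start. Pressing a section that is down does no harm.
- section4 (a joint): Fold of lid section 4, rad: 0 standing proud, 0.22 clicked fully down on a hard stop. Let go before half way it springs up; past half way it snaps down by itself. The click takes about 6 N at the rim point. Proud at the start. Pressing a section that is down does no harm.
- section5 (a joint): Fold of lid section 5, rad: 0 standing proud, 0.22 clicked fully down on a hard stop. Let go before half way it springs up; past half way it snaps down by itself. The click takes about 6 N at the rim point. Already down at the start. Pressing a section that is down does no harm.
- section6 (a joint): Fold of lid section 6, rad: 0 standing proud, 0.22 clicked fully down on a hard stop. Let go before half way it springs up; past half way it snaps down by itself. The click takes about 6 N at the rim point. Proud at the start. Pressing a section that is down does no harm.
- vent_tip (a point): Point on the top face of the vent flap, 28 mm from its hinge. The flap: a grey plastic tongue 20 mm wide, 36 mm long, 4 mm thick on the lid's middle; hinge line along the dish's y axis at its x = -15 mm, 64.5 mm above the ledge; tongue towards the dish's +x. It starts slanting up 29 to 46 degrees, its end 81 to 90 mm above the ledge; shut it lies level, top at 66.5 mm.
- vent (a joint): Hinge of the vent flap, rad: grows as it goes down; 0 to 0.3 at the start (vent open), 0.8 lying level and fully shut, on a hard stop. A stiff hinge: it stays where it is left; about 2 N on its outer half moves it.
- grinder: Bystander: black plastic spice grinder with twist top, 53 mm across, 128 mm tall, standing about 150 mm from the dish's axis. Origin: centre of its underside.
- dipper: Bystander: wooden honey dipper, about 155 mm long, 29 mm thick at its grooved head, lying about 130 mm from the dish's axis. Origin: on the ledge under it near its middle; x towards the head.
- pinch_bowl: Bystander: small dark wooden bowl, 76 mm across, 32 mm tall, about 155 mm from the dish's axis. Origin: centre of its underside.
- tagine: Bystander: orange terracotta tagine with its cone lid on, 230 mm across, 214 mm tall, on the left. Origin: centre of its underside.
- lid_stand: Bystander: hinged aluminium lid stand flipped open, base 120 by 130 mm, back frame leaning up to 170 mm, on the right. Origin: centre of its underside.
- honey_jar: Bystander: glass honey jar with steel lid, 82 mm across, 100 mm tall, on the near left. Origin: centre of its underside.
- mug: Bystander: white mug, 82 mm across, 92 mm tall, on the near right. Origin: centre of its underside.
Mind the look-alikes: they are no part of the job. What is shaped like the dish but red or yellow is not meant.

How it is judged:
On the way, in this order (a step that is already met when the one before it is completed fails the run):
1. all six rim sections have clicked down while the vent flap is still up (value of joint each of section1, section2, section3, section4, section5, section6 above 0.18 rad and value of joint vent below 0.6 rad), for 0.2 s.
2. the vent flap is fully shut (value of joint each of section1, section2, section3, section4, section5, section6 above 0.18 rad and value of joint vent above 0.7 rad), for 0.2 s.
At the end, for the whole second after the job is handed in: All six rim sections are clicked down (over 0.18 of 0.22 rad) and the vent flap is fully shut (over 0.7 of 0.8 rad); the dish stands upright and still within 30 mm of where it was, every bystander within 25 mm of its place (all of step 2 and distance of dish from where it was at the start of the episode below 0.03 m and height (world z) of dish below 0.006 m and angle between dish's own z axis and vertical below 0.05 rad and linear speed of dish below 0.02 m/s and distance of each of tagine, grinder, dipper, pinch_bowl, lid_stand, honey_jar, mug from where it was at the start of the episode below 0.025 m); the robot touches nothing.
It fails at once if the vent flap is fully shut while a rim section is still up (value of joint vent above 0.7 rad and value of joint any of section1, section2, section3, section4, section5, section6 below 0.15 rad).
It fails at once if the dish is lifted, tipped or pushed away (height (world z) of dish above 0.012 m or angle between dish's own z axis and vertical above 0.15 rad or distance of dish from where it was at the start of the episode above 0.05 m).
It fails at once if a bystander is lifted, knocked over or shoved aside (height (world z) of any of tagine, grinder, dipper, pinch_bowl, lid_stand, honey_jar, mug above 0.02 m or angle between any of tagine, grinder, dipper, pinch_bowl, lid_stand, honey_jar, mug's own z axis and vertical above 0.4 rad or distance of any of tagine, grinder, dipper, pinch_bowl, lid_stand, honey_jar, mug from where it was at the start of the episode above 0.05 m).
It fails at once if the dish is pressed hard enough to break it (contact force between the fingers and dish above 60 N).
It also fails if it takes over 51 s, if anything falls off the work surface, if the arm or the gripper's body presses on something with over 40 N, if the wrist force passes 120 N, or if a joint passes its speed limit or range.

ROBOT

A 6-joint arm with a two-finger parallel gripper is mounted at the origin on the work surface. World frame = base frame: x ahead of the robot, y to its left, z up, the work surface at z = 0. Lengths are in m, angles in rad, forces in N, time in s.
With the tool pointing down it reaches from about 0.35 to 1 m from the base axis. Payload 7.1 kg.
Tool frame: the origin (TCP) lies at the very end of the fingers, on their centre line; the grasp point (between the pads) lies 19 mm behind it; z points along the fingers, y is the line along which they close (so a half turn about z gives the same grasp; the last joint's range is limited). The gripper opens to 85 mm and grips with 20 to 120 N. Pads are 22 mm wide; open, the fingers measure 114 mm over their backs; the gripper's body (76 mm by 85 mm) begins 54 mm behind the grasp point. The pads swing forward as they close: fully open they stand 13 mm farther back than shut.
Start: joints at [1.301, 0.423, 1.63, -0, 1.089, -0.019], TCP at [0.155, 0.605, 0.231] pointing down, gripper open.
Joint ranges: [-3, 3], [-0.9, 2.11], [0.09, 2.58], [-1.31, 4.45], [0.11, 2.69], [-2.54, 2.54]. Speed limits (rad/s): [2.39, 2.39, 3.01, 3.14, 3.14, 3.14].

INTERFACE

Orientations are given as a 3x3 rotation matrix whose columns are the frame's x, y, z axes.
In Python, from bench import sense, cams, workorder gives the robot as it stands. The module is installed in compiled form; this text tells all that it offers.
- The arm moves only by the tool move_arm, never from a script. Its argument "series" is one flat list of numbers, 7 for each row, row after row: the shift along the tool's x, y, z scaled (see below), then the turn, a rotation vector about the tool's x, y, z scaled (see below), then the closure, from 0 (fully open) to 1 (shut). In form: [tx, ty, tz, ax, ay, az, hand, tx, ty, tz, ax, ay, az, hand, ...]. A call has exactly 8 rows; each row shifts and turns the commanded pose from where the row before left it, along the tool's axes as they then stand; what a row does not reach is not made up. The controller multiplies each number of a shift by 0.025 m and each number of a turn by 0.08 rad. A row lasts 1/12 s, in which the tool goes at most 41.7 mm and 7.16 degrees, less where a joint would pass 70% of its speed; a pose out of reach is approached as far as the arm can. A call with a number of a shift or a turn outside -1 to 1 is refused whole. A call with a gripper value outside its range is refused whole. The fingers move at their own pace and stop on an object; the grip force is fixed at half the most. Time passes only in rows, so rows that do not move let the fingers close, or fill a call up. It gives the time, the measured TCP pose, the force, the opening and the grip force at its end, in the units of the state.
- sense(): the state, without advancing time (a new reading comes with each control period).
- cams.read_camera(name): name is "side" or "top"; returns a dict with "pixels" (384x512x3 uint8, red, green, blue), "intrinsics" (3x3 intrinsics, pixels), "rvec" (rotation vector, rad) and "tvec" (3), from world to camera coordinates, as OpenCV has them. Camera axes: x right, y down, z forward; pixel columns grow to the right and rows downward; lengths in m; the calibration is good to about 2 mm. A picture is of the moment at which its call begins. There is no depth.
- workorder.hand_in(): hands the job in; it is judged then, once.
Trained networks look in a picture, given as the dict that the camera call returned (one of the last four; its "shot" number tells which), for a name from the list of things; names that differ only in an ending like _2 or _b are one class to them, and where a whole thing is asked for, a point or a joint stands for the part that bears it (a point fixed in the world has none). Each returns a list of dicts, best first, with "conf" (0 to 1); they miss things now and then, are a little off and sometimes report something else, mostly with a low value. They report only what shows in the picture. A call takes as long as a camera call. They do not tell look-alikes from the thing itself.
- cams.masks_of(picture, name): "region" (384x512 bool, what is visible of it) and "rect" ([centre column, centre row, width, height] as shares, 0 to 1, of the picture: columns of its width, rows of its height, round what is visible of it).
- cams.spot_point(picture, name): "point" ([column, row] as shares, 0 to 1, of the picture: columns of its width, rows of its height: a listed point, or the origin of a listed thing).
The state is a dict: "t": time; "qpos": joint angles; "dq": joint speeds; "effort": joint torques, N m; "tcp_pos": TCP position; "tool_rot": TCP orientation; "force": force on the tool from outside, world axes, zero at the start; "torque": the same for the moment, N m; "grip_width": opening from 0.0 (shut) to 1.0 (fully open); "finger_force": force on a finger pad.
Only numpy, scipy, OpenCV 4.12 (cv2) and the standard library are available. Lean on these libraries where they do the work, as an engineer would, in place of code of your own. Each camera call takes 0.05 s, during which the arm holds its last target. There are 200 camera calls.

## Working session

There is one attempt and no reset: what is moved stays moved. The work goes in short steps, Python scripts to look and compute and a tool call to move; the robot and the scene stay as the last step left them, time stands still between calls to the robot, and variables do not carry over. Pictures are saved under pics/ and viewed, at most 10 in all, crops included, and the job is handed in when it is done.

Besides the shell and the picture viewer there is one more tool, called after ">>>" as a command line: name --argument value ..., lists and objects as JSON in quotes. move_arm: Moves the arm, as the interface text tells. Its arguments: {"type":"object","properties":{"series":{"type":"array","items":{"type":"number","minimum":-1,"maximum":1}}},"required":["series"]}

```bash
mkdir -p pics; cat > h.py <<'E'
import numpy as np, cv2
from bench import sense, cams, workorder
def P(c):
    R,_=cv2.Rodrigues(np.array(c["rvec"],float)); return np.array(c["intrinsics"],float),R,np.array(c["tvec"],float).ravel()
def ray(c,px,z):
    K,R,t=P(c); d=R.T@np.linalg.solve(K,[px[0],px[1],1]); o=-R.T@t
    return o+d*(z-o[2])/d[2]
def proj(c,X):
    K,R,t=P(c); p=K@(R@np.array(X,float)+t); return p[:2]/p[2]
def save(c,n,crop=None,s=1):
    im=c["pixels"][:,:,::-1]
    if crop: im=im[crop[1]:crop[3],crop[0]:crop[2]]
    cv2.imwrite("pics/"+n,cv2.resize(im,None,fx=s,fy=s,interpolation=cv2.INTER_CUBIC))
E
python3 - <<'E'
from h import *
Z={'lid_middle':.062,'vent_tip':.08,'dish':0,'grinder':0,'pinch_bowl':0,'dipper':0}
for i in range(1,7): Z[f'rim{i}']=.072 if i!=5 else .066
s=sense(); print(s['tcp_pos'],s['tool_rot'],s['force'],s['grip_width'],s['t'])
ims=[]
for cn in('top','side'):
    c=cams.read_camera(cn); ims.append(c["pixels"][:,:,::-1])
    save(c,cn+"0.png",None,1.5)
    K,R,t=P(c); print(cn,'campos',-R.T@t)
    for n,z in Z.items():
        for d in cams.spot_point(c,n)[:3]:
            px=np.array(d["point"])*[512,384]; print(n,round(d["conf"],2),px.round(0),ray(c,px,z).round(3))
E
```

```text
[0.15492746 0.60492267 0.23054308] [[-9.68729254e-01  2.48119908e-01 -3.80424023e-04]
 [ 2.48120200e-01  9.68728109e-01 -1.48899263e-03]
 [-9.21268517e-07 -1.53682160e-03 -9.99998819e-01]] [ 0.37831554 -0.11770762  0.5953133 ] 1.0002013837187984 0.0
top campos [0.24048836 0.02643552 1.41570826]
lid_middle 0.85 [203. 161.] [0.667 0.192 0.062]
lid_middle 0.61 [288. 193.] [ 0.55  -0.074  0.062]
lid_middle 0.55 [208. 229.] [0.445 0.178 0.062]
vent_tip 0.6 [283. 189.] [ 0.559 -0.059  0.08 ]
vent_tip 0.59 [206. 152.] [0.689 0.181 0.08 ]
vent_tip 0.37 [208. 229.] [0.442 0.176 0.08 ]
dish 0.78 [284. 197.] [ 0.553 -0.066  0.   ]
dish 0.77 [213. 235.] [0.435 0.167 0.   ]
dish 0.6 [209. 163.] [0.676 0.182 0.   ]
grinder 0.59 [266. 241.] [ 0.411 -0.001  0.   ]
pinch_bowl 0.75 [334. 221.] [ 0.469 -0.226  0.   ]
pinch_bowl 0.29 [300. 215.] [ 0.491 -0.116  0.   ]
dipper 0.66 [306. 168.] [ 0.651 -0.143  0.   ]
rim1 0.79 [278. 217.] [ 0.472 -0.038  0.072]
rim1 0.77 [301. 178.] [ 0.598 -0.118  0.072]
rim1 0.76 [275. 174.] [ 0.612 -0.037  0.072]
rim2 0.79 [278. 217.] [ 0.472 -0.038  0.072]
rim2 0.77 [3
[... 1386 characters left out ...]
.] [ 0.492 -0.033  0.072]
rim2 0.83 [280. 226.] [ 0.596 -0.111  0.072]
rim2 0.78 [274. 205.] [ 0.6   -0.035  0.072]
rim2 0.72 [234. 210.] [ 0.492 -0.033  0.072]
rim3 0.83 [280. 226.] [ 0.596 -0.111  0.072]
rim3 0.78 [274. 205.] [ 0.6   -0.035  0.072]
rim3 0.72 [234. 210.] [ 0.492 -0.033  0.072]
rim4 0.83 [280. 226.] [ 0.596 -0.111  0.072]
rim4 0.78 [274. 205.] [ 0.6   -0.035  0.072]
rim4 0.72 [234. 210.] [ 0.492 -0.033  0.072]
rim5 0.83 [280. 226.] [ 0.598 -0.105  0.066]
rim5 0.78 [274. 205.] [ 0.602 -0.029  0.066]
rim5 0.72 [234. 210.] [ 0.493 -0.027  0.066]
rim6 0.83 [280. 226.] [ 0.596 -0.111  0.072]
rim6 0.78 [274. 205.] [ 0.6   -0.035  0.072]
rim6 0.72 [234. 210.] [ 0.492 -0.033  0.072]
```

View pics/top0.png

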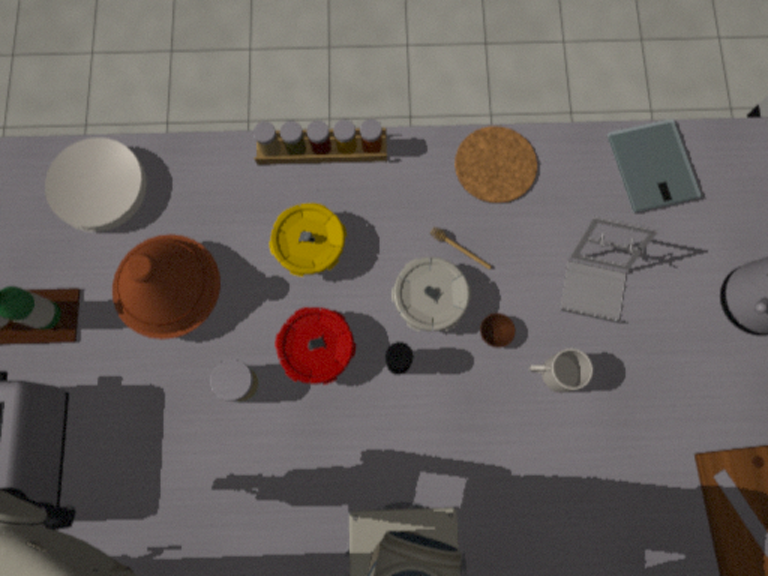

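View pics/side0.png

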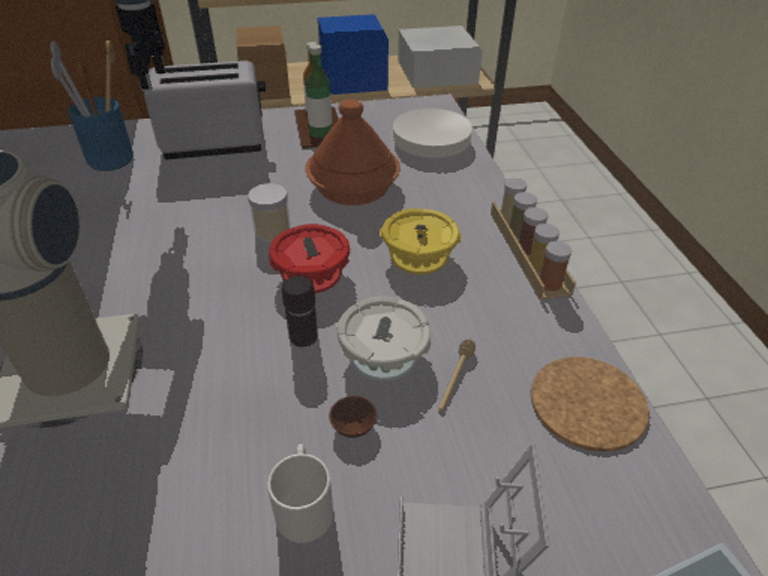

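```bash
python3 - <<'E'
from h import *
for cn,cr in(('top',(240,150,350,260)),('side',(185,165,325,290))):
    c=cams.read_camera(cn)
    np.set_printoptions(suppress=True)
    if cn=='top': a=cv2.resize(c["pixels"][cr[1]:cr[3],cr[0]:cr[2],::-1],(500,500),interpolation=cv2.INTER_CUBIC)
    else: b=cv2.resize(c["pixels"][165:165+125,193:193+75,::-1],(300,500),interpolation=cv2.INTER_CUBIC)
    if cn=='side': b=cv2.resize(c["pixels"][180:280,215:275,::-1],(300,500),interpolation=cv2.INTER_CUBIC)
    K,R,t=P(c)
    r=cams.masks_of(c,'dish')
    for d in r[:3]: print(cn,d['conf'],np.array(d['rect'])*[512,384,512,384])
cv2.imwrite('pics/crop0.png',np.hstack([a,b]))
E
```

```text
top 0.92 [205.6704 160.7424  50.4832  50.112 ]
top 0.89 [211.3024 232.896   51.2     48.6144]
top 0.7 [290.304  196.5312  54.5792  49.6896]
side 0.84 [206.4896 171.6864  52.5824  47.3856]
side 0.82 [254.464  225.408   61.2864  59.4048]
side 0.57 [280.2176 158.0544  54.2208  42.7008]
```

View pics/crop0.png

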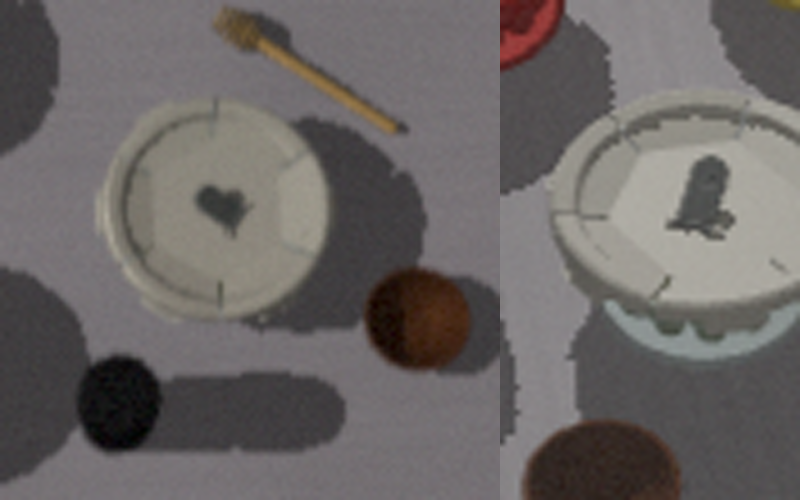

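Look-alikes (top, native px): white-lid dish (288,196), red dish (211,230), yellow dish (205,160), white plate (63,123). Only the one at (288,196) has the white lid on clear glass. The crop confirms this, with slots up and down the image and the grey vent in the middle. First I'll rise, shut the fingers and square the tool, then move over while I fit the pose.

>>> move_arm --series '[0,0,-1,0,0,-0.785,1,0,0,-1,0,0,-0.785,1,0,0,-1,0,0,-0.785,1,0,0,-1,0,0,-0.785,1,-0.577,-1,0,0,0,0,1,-0.577,-1,0,0,0,0,1,-0.577,-1,0,0,0,0,1,-0.577,-1,0,0,0,0,1]'

```text
t: 2.17
tcp_pos: [0.2131, 0.5044, 0.3315]
tool_rot: [[-1.0, -0.001, 0.0], [-0.001, 1.0, 0.0], [-0.0, 0.0, -1.0]]
force: [0.5, -0.7, -0.1]
grip_width: -0.004
finger_force: 0.0
```

```bash
python3 - <<'E'
from h import *
from scipy.optimize import least_squares
np.set_printoptions(suppress=True,precision=3)
s=sense(); print(s['tcp_pos'],s['tool_rot'],s['force'],s['grip_width'],s['t'])
T=cams.read_camera('top'); S=cams.read_camera('side')
a=np.linspace(0,6.283,120)
def bb(c,x,y,z,r): 
    p=np.array([proj(c,[x+r*np.cos(t),y+r*np.sin(t),z]) for t in a]); return np.r_[p.min(0),p.max(0)]
def lidbb(c,box):  # bbox of the pale lid by colour
    x0,y0,x1,y1=box; g=c["pixels"][y0:y1,x0:x1].astype(int)
    m=((g.min(2)>95)&(g[:,:,0]>=g[:,:,2]-2)).astype(np.uint8)
    n,l,st,_=cv2.connectedComponentsWithStats(m); k=1+st[1:,4].argmax(); q=st[k]
    return np.array([q[0]+x0,q[1]+y0,q[0]+q[2]+x0-1,q[1]+q[3]+y0-1])
mt=lidbb(T,(250,160,325,230)); ms=lidbb(S,(215,190,300,250)); print(mt,ms)
def f(p): return np.r_[bb(T,p[0],p[1],.073,.082)-np.array([261.3,170.9,313,220.8]), (bb(S,p[0],p[1],.073,.082)-np.array([224,198,285.5,240]))[:3]]
r=least_squares(f,[.55,-.07]); print(r.x,f(r.x))
h=r.x
for n in('vent_tip','lid_middle'):
  for c in(T,S):
    for d in cams.spot_point(c,n)[:3]:
        px=np.array(d["point"])*[512,384]; X=ray(c,px,.08 if n[0]=='v' else .062)
        if np.hypot(*(X[:2]-h))<.05: print(n,d['conf'],px,X)
for yaw in range(0,360,60):
    t=np.radians(yaw); e=np.array([np.cos(t),np.sin(t)])
    for el in(29,46):
        b=h-.015*e; q=np.r_[b+.033*np.cos(np.radians(el))*e,.0645+.033*np.sin(np.radians(el))]; 
        B=np.r_[b,.0645]
        print(yaw,el,'top hinge',proj(T,B),'tip',proj(T,q),'side hinge',proj(S,B),'tip',proj(S,q))
E
```

```text
[0.213 0.504 0.331] [[-1.    -0.001  0.   ]
 [-0.001  1.     0.   ]
 [-0.     0.    -1.   ]] [ 0.525 -0.679 -0.122] -0.00411294926932374 2.1667
[250 160 324 229] [215 190 299 249]
[ 0.54  -0.073] [ 0.269 -0.516  1.042  0.787 -1.412 -1.99   1.518]
vent_tip 0.5 [284.211 192.614] [ 0.549 -0.062  0.08 ]
vent_tip 0.46 [254.413 207.782] [ 0.545 -0.044  0.08 ]
lid_middle 0.56 [287.898 197.914] [ 0.535 -0.074  0.062]
lid_middle 0.68 [257.792 218.381] [ 0.55  -0.066  0.062]
0 29 top hinge [287.854 200.88 ] tip [287.754 190.751] side hinge [249.045 220.884] tip [260.195 214.981]
0 46 top hinge [287.854 200.88 ] tip [288.002 192.039] side hinge [249.045 220.884] tip [257.947 213.136]
60 29 top hinge [291.875 198.42 ] tip [284.004 193.031] side hinge [252.891 224.117] tip [256.591 212.064]
60 46 top hinge [291.875 198.42 ] tip [285.845 193.352] side hinge [252.891 224.117] tip [255.877 211.461]
120 29 top hinge [291.644 193.766] tip [284.201 197.38 ] side hinge [258.68  223.314] tip [251.274 212.778]
120 46 top hinge [291.644 193.766] tip [285.961 195.85 ] side hinge [258.68  223.314] tip [252.812 211.872]
180 29 top hinge [287.413 191.571] tip [288.167 199.446] side hinge [260.523 219.309] tip [249.476 216.435]
180 46 top hinge [287.413 191.571] tip [288.239 197.035] side hinge [260.523 219.309] tip [251.788 213.966]
240 29 top hinge [283.401 194.012] tip [291.924 197.148] side hinge [256.664 216.153] tip [253.069 219.418]
240 46 top hinge [283.401 194.012] tip [290.398 195.717] side hinge [256.664 216.153] tip [253.854 215.662]
300 29 top hinge [283.611 198.668] tip [291.709 192.802] side hinge [250.974 216.926] tip [258.472 218.679]
300 46 top hinge [283.611 198.668] tip [290.276 193.219] side hinge [250.974 216.926] tip [256.948 215.243]
```

Fitted centre is about (0.542, -0.072). The slots lie along world 0°, 60°, and so on, so the section middles are at 30°, 90°, and so on. The flap points towards about 60°. Now I'll go over the section at 30°.

>>> move_arm --series '[-0.73,-1,0,0,0,0,1,-0.73,-1,0,0,0,0,1,-0.73,-1,0,0,0,0,1,-0.73,-1,0,0,0,0,1,-0.73,-1,0,0,0,0,1,-0.73,-1,0,0,0,0,1,-0.73,-1,0,0,0,0,1,-0.73,-1,0,0,0,0,1]'

```text
t: 3.13
tcp_pos: [0.3595, 0.3053, 0.3314]
tool_rot: [[-1.0, -0.002, 0.0], [-0.002, 1.0, 0.0], [-0.0, 0.0, -1.0]]
force: [0.8, -0.1, 0.0]
grip_width: -0.001
finger_force: 0.0
```

>>> move_arm --series '[-0.73,-1,0,0,0,0,1,-0.73,-1,0,0,0,0,1,-0.73,-1,0,0,0,0,1,-0.73,-1,0,0,0,0,1,-0.73,-1,0,0,0,0,1,-0.73,-1,0,0,0,0,1,-0.73,-1,0,0,0,0,1,-0.73,-1,0,0,0,0,1]'

```text
t: 3.8
tcp_pos: [0.5062, 0.1052, 0.3313]
tool_rot: [[-1.0, -0.002, 0.0], [-0.002, 1.0, 0.0], [-0.0, 0.0, -1.0]]
force: [-0.2, 0.2, -0.4]
grip_width: 0.002
finger_force: 0.0
```

>>> move_arm --series '[-0.7,-0.95,0,0,0,0,1,-0.7,-0.95,0,0,0,0,1,-0.7,-0.95,0.5,0,0,0,1,-0.7,-0.95,1,0,0,0,1,-0.7,-0.95,1,0,0,0,1,-0.2,-0.5,1,0,0,0,1,0,0,1,0,0,0,1,0,0,1,0,0,0,1]'

```text
t: 4.47
tcp_pos: [0.5985, -0.0258, 0.1921]
tool_rot: [[-1.0, 0.0, 0.0], [0.0, 1.0, 0.0], [-0.0, 0.0, -1.0]]
force: [0.1, -0.5, -0.3]
grip_width: -0.0
finger_force: 0.0
```

>>> move_arm --series '[-0.22,-0.4,1,0,0,0,1,0,0,1,0,0,0,1,0,0,1,0,0,0,1,0,0,0.5,0,0,0,1,0,0,0.3,0,0,0,1,0,0,0.2,0,0,0,1,0,0,0.2,0,0,0,1,0,0,0,0,0,0,1]'

```text
t: 5.13
tcp_pos: [0.6034, -0.0354, 0.0889]
tool_rot: [[-1.0, -0.001, 0.001], [-0.001, 1.0, -0.0], [-0.001, -0.0, -1.0]]
force: [-0.5, 0.0, 0.3]
grip_width: 0.002
finger_force: 0.0
```

```bash
python3 - <<'E'
from h import *
T=cams.read_camera('top'); S=cams.read_camera('side')
x=sense()['tcp_pos']; print(x,proj(T,x),proj(S,x))
a=cv2.resize(T["pixels"][150:250,250:330,::-1],(400,500),interpolation=cv2.INTER_CUBIC)
b=cv2.resize(S["pixels"][165:265,215:295,::-1],(400,500),interpolation=cv2.INTER_CUBIC)
for im,c,o in((a,T,(250,150)),(b,S,(215,165))):
    for k in range(6):
        t=np.radians(30+60*k); p=(proj(c,[.542+.072*np.cos(t),-.072+.072*np.sin(t),.072])-o+.5)*5; cv2.circle(im,tuple(int(v) for v in p),3,(0,0,255),-1)
cv2.imwrite('pics/close1.png',np.hstack([a,b]))
E
```

```text
[ 0.6037372  -0.03556882  0.08976533] [275.14977586 175.02355134] [275.83788486 199.88728104]
```

View pics/close1.png

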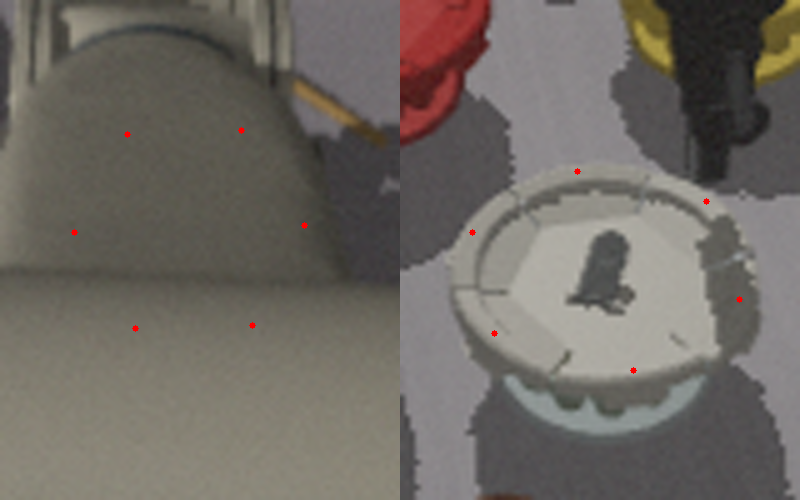

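The side view shows the lid centred on my red dots. The slots lie between the dots, the fingertip is over the section at 30° (706,175), and the flap points up and away at (608,240). I'll press now.

>>> move_arm --series '[0,0,0.2,0,0,0,1,0,0,0.2,0,0,0,1,0,0,0.2,0,0,0,1,0,0,0.15,0,0,0,1,0,0,0.15,0,0,0,1,0,0,0.05,0,0,0,1,0,0,0,0,0,0,1,0,0,0,0,0,0,1]'

```text
t: 5.9
tcp_pos: [0.6036, -0.0356, 0.0656]
tool_rot: [[-1.0, -0.0, 0.001], [-0.0, 1.0, 0.0], [-0.001, 0.0, -1.0]]
force: [-0.8, 1.1, 7.5]
grip_width: -0.005
finger_force: 3.6
```

>>> move_arm --series '[0,0,-0.7,0,0,0,1,0.82,0.473,0,0,0,0,1,0.82,0.473,0,0,0,0,1,0.82,0.473,0,0,0,0,1,0,0,0.25,0,0,0,1,0,0,0.25,0,0,0,1,0,0,0.2,0,0,0,1,0,0,0,0,0,0,1]'

```text
t: 6.57
tcp_pos: [0.5417, -0.0001, 0.0648]
tool_rot: [[-1.0, 0.0, -0.002], [0.0, 1.0, 0.001], [0.002, 0.001, -1.0]]
force: [-7.9, 5.4, 17.5]
grip_width: -0.0
finger_force: 8.6
```

>>> move_arm --series '[0,0,-0.7,0,0,0,1,0.82,-0.473,0,0,0,0,1,0.82,-0.473,0,0,0,0,1,0.82,-0.473,0,0,0,0,1,0,0,0,0,0,0,1,0,0,0.35,0,0,0,1,0,0,0.32,0,0,0,1,0,0,0,0,0,0,1]'

```text
t: 7.23
tcp_pos: [0.4813, -0.0358, 0.0649]
tool_rot: [[-1.0, -0.001, 0.0], [-0.001, 1.0, -0.0], [-0.0, -0.0, -1.0]]
force: [-5.4, -3.1, 17.0]
grip_width: -0.0
finger_force: 8.4
```

>>> move_arm --series '[0,0,-0.7,0,0,0,1,0,-0.95,0,0,0,0,1,0,-0.95,0,0,0,0,1,0,-0.95,0,0,0,0,1,0,0,0,0,0,0,1,0,0,0.35,0,0,0,1,0,0,0.35,0,0,0,1,0,0,0,0,0,0,1]'

```text
t: 7.9
tcp_pos: [0.4811, -0.107, 0.0648]
tool_rot: [[-1.0, -0.002, 0.001], [-0.002, 1.0, -0.001], [-0.001, -0.001, -1.0]]
force: [-4.3, -6.0, 17.4]
grip_width: 0.001
finger_force: 9.2
```

Now the sections at 270° and 330°, with the same stroke.

>>> move_arm --series '[0,0,-0.7,0,0,0,1,-0.82,-0.473,0,0,0,0,1,-0.82,-0.473,0,0,0,0,1,-0.82,-0.473,0,0,0,0,1,0,0,0,0,0,0,1,0,0,0.35,0,0,0,1,0,0,0.35,0,0,0,1,0,0,0,0,0,0,1]'

```text
t: 8.57
tcp_pos: [0.5417, -0.1419, 0.0649]
tool_rot: [[-1.0, -0.001, 0.001], [-0.001, 1.0, -0.0], [-0.001, -0.0, -1.0]]
force: [-0.6, 1.0, 16.3]
grip_width: 0.001
finger_force: 8.2
```

>>> move_arm --series '[0,0,-0.7,0,0,0,1,-0.82,0.473,0,0,0,0,1,-0.82,0.473,0,0,0,0,1,-0.82,0.473,0,0,0,0,1,0,0,0,0,0,0,1,0,0,0.35,0,0,0,1,0,0,0.35,0,0,0,1,0,0,0,0,0,0,1]'

```text
t: 9.23
tcp_pos: [0.6025, -0.1067, 0.0649]
tool_rot: [[-1.0, -0.0, -0.0], [-0.0, 1.0, 0.0], [0.0, 0.0, -1.0]]
force: [-3.0, 2.1, 14.5]
grip_width: 0.001
finger_force: 6.4
```

>>> move_arm --series '[0,0,-1,0,0,0,1,0,0,-1,0,0,0,1,0,0,-1,0,0,0,1,0,0.5,-1,0,0,0,1,0,1,-1,0,0,0,1,0,1,-1,0,0,0,1,0,1,0,0,0,0,1,0,0,0,0,0,0,1]'

```text
t: 9.9
tcp_pos: [0.6021, -0.0165, 0.2157]
tool_rot: [[-1.0, -0.002, 0.0], [-0.002, 1.0, 0.001], [-0.0, 0.001, -1.0]]
force: [0.2, 0.2, -0.7]
grip_width: 0.0
finger_force: 0.0
```

```bash
python3 - <<'E'
from h import *
S=cams.read_camera('side'); print(sense()['tcp_pos'])
for d in cams.spot_point(S,'vent_tip')[:3]: 
    px=np.array(d["point"])*[512,384]; print(d['conf'],px,ray(S,px,.082))
b=cv2.resize(S["pixels"][180:255,210:300,::-1],(720,600),interpolation=cv2.INTER_CUBIC)
cv2.imwrite('pics/close2.png',b)
E
```

```text
[ 0.60144268 -0.01806722  0.21465835]
0.6 [257.28 211.2 ] [ 0.54941386 -0.05998959  0.082     ]
0.53 [206.1824 160.3968] [0.44374566 0.1761575  0.082     ]
```

View pics/close2.png

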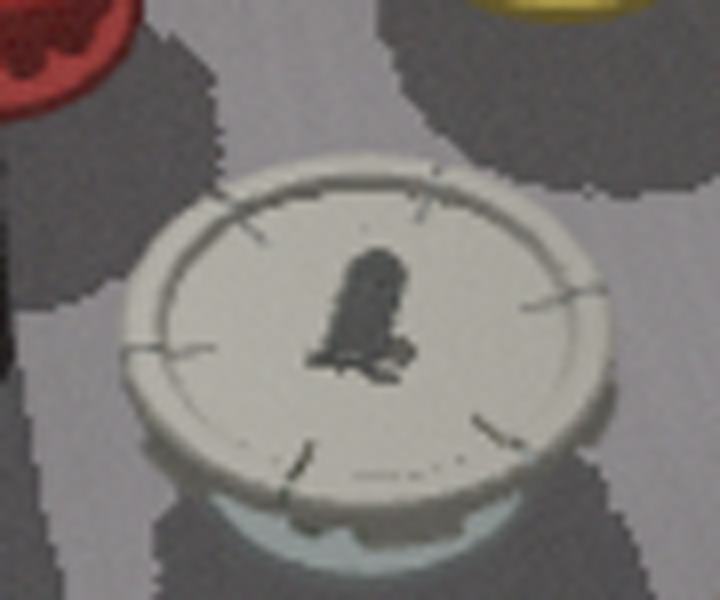

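All six sections now lie flat and level. The vent is still up, its tip at (376,260) in the crop and its hinge near (340,360), so the flap's bearing of 60° holds. Next I'll press the vent at about (0.549, -0.060).

>>> move_arm --series '[0.7,-0.56,0,0,0,0,1,0.7,-0.56,0,0,0,0,1,0.7,-0.56,0.8,0,0,0,1,0,0,1,0,0,0,1,0,0,1,0,0,0,1,0,0,1,0,0,0,1,0,0,0.8,0,0,0,1,0,0,0,0,0,0,1]'

```text
t: 10.67
tcp_pos: [0.5459, -0.0623, 0.0956]
tool_rot: [[-1.0, 0.001, -0.01], [0.001, 1.0, 0.001], [0.01, 0.001, -1.0]]
force: [-0.3, -0.4, -0.3]
grip_width: 0.001
finger_force: 0.0
```

>>> move_arm --series '[0,0,0.2,0,0,0,1,0,0,0.2,0,0,0,1,0,0,0.2,0,0,0,1,0,0,0.2,0,0,0,1,0,0,0.2,0,0,0,1,0,0,0.15,0,0,0,1,0,0,0,0,0,0,1,0,0,0,0,0,0,1]'

```text
t: 11.33
tcp_pos: [0.5503, -0.0614, 0.0719]
tool_rot: [[-1.0, -0.001, -0.001], [-0.001, 1.0, -0.0], [0.001, -0.0, -1.0]]
force: [-0.3, -0.1, -0.4]
grip_width: 0.004
finger_force: 0.0
```

>>> move_arm --series '[0,0,0.1,0,0,0,1,0,0,0.08,0,0,0,1,0,0,0.05,0,0,0,1,0,0,0.04,0,0,0,1,0,0,0,0,0,0,1,0,0,0,0,0,0,1,0,0,0,0,0,0,1,0,0,0,0,0,0,1]'

```text
t: 12.0
tcp_pos: [0.5508, -0.0614, 0.0663]
tool_rot: [[-1.0, -0.0, 0.001], [-0.0, 1.0, -0.0], [-0.001, -0.0, -1.0]]
force: [-2.8, 0.5, 11.1]
grip_width: 0.0
finger_force: 5.6
```

>>> move_arm --series '[0,0,-0.5,0,0,0,1,0,0,-1,0,0,0,1,0,0,-1,0,0,0,1,0,0,-1,0,0,0,1,0,0.5,-1,0,0,0,1,0,1,-1,0,0,0,1,0,1,-0.5,0,0,0,1,0,0,0,0,0,0,1]'

```text
t: 12.67
tcp_pos: [0.5523, 0.0039, 0.2193]
tool_rot: [[-1.0, -0.002, 0.006], [-0.002, 1.0, 0.001], [-0.006, 0.001, -1.0]]
force: [-0.3, 0.3, -0.1]
grip_width: -0.005
finger_force: 0.0
```

```bash
python3 - <<'E'
from h import *
S=cams.read_camera('side'); s=sense(); print(s['tcp_pos'],s['force'])
b=cv2.resize(S["pixels"][180:255,210:300,::-1],(720,600),interpolation=cv2.INTER_CUBIC)
cv2.imwrite('pics/close3.png',b)
E
```

```text
[0.55140066 0.00253436 0.2175531 ] [-0.23340161  0.04368608 -0.85319073]
```

View pics/close3.png

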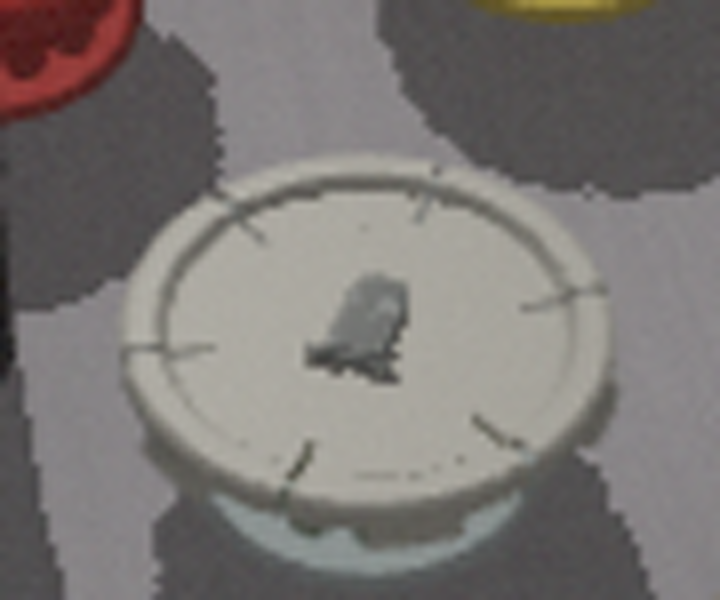

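The flap now lies level at (370,310), lit from above, and the lid and dish haven't moved. I'll hand the job in.

```bash
python3 -c "
from bench import workorder
print(workorder.hand_in())"
```

```text
the job is handed in; nothing more can be done
None
```

I pressed all six rim sections down flat with the vent still up, then shut the vent; the last picture shows the lid flat and the dish unmoved, and the job is handed in, with no verdict reported back.

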